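# Weigh a sample canister on the hand scale

## Robot

A 6-joint arm with a two-finger parallel gripper is mounted at the origin on the work surface. World frame = base frame: x ahead of the robot, y to its left, z up, the work surface at z = 0. Lengths are in m, angles in rad, forces in N, time in s.
With the tool pointing down it reaches from about 0.375 to 0.975 m from the base axis. Payload 3.8 kg.
Tool frame: the origin (TCP) lies on the centre line of the jaws, within the pads' length; the fingertips stand 17 mm ahead of it and the grasp point (between the pads) lies 2 mm behind it; y points along the fingers, z is the direction in which the jaws open and shut, and the axes are right-handed (so a half turn about y gives the same grasp; the last joint's range is limited). The gripper opens to 88 mm and grips with 3 to 60 N. Pads are 18 mm wide; open, the fingers measure 123 mm over their backs; the gripper's body (75 mm by 187 mm) begins 45 mm behind the grasp point.
Start: joints at [1.186, 0.264, 1.604, -0, 1.274, -0.037], TCP at [0.23, 0.635, 0.256] pointing down, gripper open.
Joint ranges: [-2.63, 2.63], [-0.94, 2.18], [0.31, 2.57], [-1.31, 4.45], [0, 2.66], [-2.55, 2.55]. Speed limits (rad/s): [2.57, 2.57, 3.14, 3.14, 3.14, 3.14].

## Interface

Orientations are given as a unit quaternion [x, y, z, w].
In Python, from rig import ctrl, eyes gives the robot as it stands.
- The arm moves only by the tool apply_moves, never from a script. Its argument "increments" is a list of rows, each an object with "fingers": the closure in counts, from 0 (fully open) to 255 (shut); "translation": the shift along the tool's x, y, z in units of 40 mm (1.0 is 40 mm), a list of three; "twist": the turn about the tool's y in rad. A call has 1 to 12 rows; each row shifts and turns the commanded pose from where the row before left it, along the tool's axes as they then stand; what a row does not reach is not made up. A row lasts 1/12 s, in which the tool goes at most 41.7 mm and 7.16 degrees, less where a joint would pass 70% of its speed; a pose out of reach is approached as far as the arm can. A call is refused whole if a number of a shift passes 1 or a number of a turn 0.125, either way. A call with a gripper value outside its range is refused whole. The fingers move at their own pace and stop on an object; the grip force is fixed at half the most. Time passes only in rows, so rows that do not move let the fingers close. It gives the time, the measured TCP pose, the force and the opening at its end, in the units of the state.
- ctrl.sense(): the state, without advancing time (a new reading comes with each control period).
- eyes.snapshot(name): name is "side" or "top"; returns a dict with "pixels" (420x560x3 uint8, blue, green, red), "depth" (420x560 float32, m along the optical axis (not along the pixel's ray), 0 where there is no reading), "intrinsics" (3x3 intrinsics, pixels), "k1" (the pictures are not rectified: a ray, as slopes to the right and down, at radius r is drawn at 1 + k1 r^2 times it, then the intrinsics apply), "rvec" (rotation vector, rad) and "tvec" (3), from world to camera coordinates, as OpenCV has them. Camera axes: x right, y down, z forward; pixel columns grow to the right and rows downward; lengths in m; the calibration is good to about 2 mm. A picture is of the moment at which its call begins.
- ctrl.job_done(): hands the job in, once; it reports no verdict.
The state is a dict: "clock": time; "qpos": joint angles; "joint_velocities": joint speeds; "joint_efforts": joint torques, N m; "eef_pos": TCP position; "orientation": TCP orientation; "ft_force": force on the tool from outside, world axes, zero at the start; "ft_torque": the same for the moment, N m; "opening": opening from 0.0 (shut) to 1.0 (fully open).
Only numpy, scipy, OpenCV 4.12 (cv2) and the standard library are available. Lean on these libraries where they do the work, as an engineer would, in place of code of your own. Each camera call takes 0.05 s, during which the arm holds its last target. There are 200 camera calls.

## Task

Weigh the steel canister with the hand scale: take the scale from its rest, catch the canister's wire bail with the hook and lift until the canister hangs clear of its ring, its foot about 2 cm above the table and never 3.5 cm or more, and hold it still there for two seconds. Then lower it gently back into its ring so that it stands fully down and upright, unhook, and put the scale back on its rest. Do not touch the canister with the fingers, do not tip it over or lean on it, and leave the other things where they are.

Things in the scene. Friction and masses are not known exactly. Their poses are not given: they have to be found in the camera images.
- scale_grip (a point): centre of the hand scale's black grip block, 18 (x) x 40 (y) x 56 (z) mm, to be pinched across its 18 mm; under it the grey housing, 28 (x) x 64 (y) x 55 (z) mm, with a steel hook on a sprung rod below. This point is 28 mm above the housing's top and 83 mm above its underside. z up. The hook is open towards +x. 0.29 kg in all. It starts standing on the rest
- hook_seat (a point): lowest inner point of the hook's bowl, where a bar comes to lie; on the scale's axis, same axes, 138 mm under the grip's centre plus the spring's reading. Hook of 6 mm wire in the x-z plane: underside 6 mm below this point, tip at x = +13 mm and 12 mm up, back at x = -13 mm, closed on the axis from 29 mm up. A 6 mm bar goes in over the tip from +x with its centre 15 to 23 mm above this point
- hook (a joint): how far the scale's spring is drawn out (the reading on the rod), m; about 0.003 with nothing on the hook, 120 N/m, stop at 0.09. The hook moves straight down out of the housing
- bail_top (a point): crown (on the wire's centre line) of the canister's rigid 6 mm wire bail, 110 mm above the foot and 42 mm clear over the canister's top, above its centre of mass. z up; the bail arches along y, 62 mm wide, falling 6 mm over the 20 mm to either side of the crown
- canister_foot (a point): centre of the canister's underside, 110 mm below the crown of the bail, same axes; the foot is tapered, 52 mm across at the bottom and 64 mm from 7 mm up
- canister: steel sample canister with a wire bail, 64 mm across, 68 mm tall without the bail; origin at the centre of its underside. How much is in it is not known: it weighs 0.3 to 0.9 kg. It starts standing in the ring
- scale: the whole hand scale; origin at the centre of the housing's underside, 83 mm under the centre of the grip; z up
- ring: low black locating ring fixed on the table, inner diameter 69 mm, outer 88 mm, 8 mm high; origin at its centre on the table. The canister stands in it, on the table
- rest: fixed rest of the scale: two rails 36 mm long along x, gap between them from y = -23 to +23 mm, tops at z = 85 mm, with outer lips to 94 mm that leave 74 mm between them; foot 90 x 110 mm. Origin under its centre on the table. The scale's housing lies across both rails, its y along the rest's y, hook hanging free between; it lifts off straight up
- spare_bottle: bystander: aluminium bottle 62 mm across, 130 mm tall with a black knob on top and no bail; origin under its centre
- tee: bystander: small brass pipe tee, 60 mm long, 21 mm high; origin under its centre
- wrench: bystander: steel wrench 160 mm long, lying flat; origin under its middle
- gauge: bystander: round dial gauge lying face up, 56 mm across, 22 mm high; origin under its centre
- cup: bystander: white plastic cup 64 mm across, 60 mm tall; origin under its centre
- tray: bystander: grey open divided tray 120 x 160 x 30 mm; origin under its centre
- meter: bystander: black hand-held meter lying flat, 150 x 85 x 32 mm; origin under its centre
Things that resemble listed ones, but are neither listed nor needed, are in the scene too. Leave any purple look-alike of the scale alone. What is shaped like the canister but red is not meant.

How it is judged:
On the way, in this order (a step that is already met when the one before it is completed fails the run):
1. the canister hangs still from the hook, its foot 10 to 28 mm above the table, touching neither the table nor its ring, held for 1 s (height (world z) of canister_foot between 0.01 and 0.028 m and contact force between canister and table below 0.05 N and contact force between canister and ring below 0.05 N and contact force between canister and scale above 2 N and angle between canister's own z axis and vertical below 0.2 rad and linear speed of canister below 0.03 m/s), for 1 s.
2. the canister stands fully down and upright in its ring, off the hook (height (world z) of canister_foot below 0.003 m and angle between canister's own z axis and vertical below 0.06 rad and horizontal distance between canister_foot and ring below 0.006 m and contact force between canister and scale below 0.05 N), for 0.2 s.
At the end, for the whole second after the job is handed in: The canister stands in its ring (foot within 3 mm of the table, within 6 mm of the ring's centre, tilt under 0.06 rad), not touching the scale, at rest; the scale stands on its rest (underside 80 to 90 mm high, within 15 mm along and 8 mm across the rails, tilt under 0.08 rad), at rest (all of step 2 and linear speed of each of canister, scale below 0.02 m/s and x of scale in the frame of rest between -0.015 and 0.015 m and y of scale in the frame of rest between -0.008 and 0.008 m and z of scale in the frame of rest between 0.08 and 0.09 m and angle between scale's own z axis and vertical below 0.08 rad).
It fails at once if the canister's foot raised more than 35 mm (height (world z) of canister_foot above 0.035 m).
It fails at once if the canister bumped or pressed on the table or its ring with more than 20 N (contact force between canister and table above 20 N or contact force between canister and ring above 20 N).
It fails at once if the canister tipped by more than 0.4 rad (angle between canister's own z axis and vertical above 0.4 rad).
It fails at once if the fingers touch the canister (contact force between the fingers and canister above 0.3 N).
It fails at once if a bystander moved more than 25 mm (distance of any of spare_bottle, tee, wrench, gauge, cup, tray, meter from where it was at the start of the episode above 0.025 m).
It also fails if it takes over 67 s, if anything falls off the work surface, if the arm or the gripper's body presses on something with over 40 N, if the wrist force passes 120 N, or if a joint passes its speed limit or range.

## Working session

There is one attempt and no reset: what is moved stays moved. The work goes in short steps, Python scripts to look and compute and a tool call to move; the robot and the scene stay as the last step left them, time stands still between calls to the robot, and variables do not carry over. Pictures are saved under pics/ and viewed, about 8 in all and at most 12, crops included, and the job is handed in when it is done.

Besides the shell and the picture viewer there is one more tool, called after "Call:" in YAML: its name, and indented under it one key for each argument. apply_moves: Moves the arm, as the interface text tells. Its arguments: {"type":"object","properties":{"increments":{"type":"array","items":{"type":"object","properties":{"fingers":{"type":"number"},"translation":{"type":"array","items":{"type":"number"}},"twist":{"type":"number"}}}}},"required":["increments"]}

```bash
mkdir -p pics; cat > h.py <<'E'
import numpy as np,cv2
from rig import ctrl,eyes
def snap(n):
    s=eyes.snapshot(n); R=cv2.Rodrigues(np.array(s["rvec"],float))[0]; s["R"]=R; s["t"]=np.array(s["tvec"],float).ravel(); s["K"]=np.array(s["intrinsics"],float)
    s["C"]=-R.T@s["t"]; return s
def cloud(s):
    h,w=s["depth"].shape; K=s["K"]
    u,v=np.meshgrid(np.arange(w),np.arange(h))
    pts=np.stack([u,v],-1).reshape(-1,1,2).astype(float)
    n=cv2.undistortPoints(pts,K,np.array([s["k1"],0,0,0,0.]) ).reshape(h,w,2)
    d=s["depth"][...,None]; P=np.concatenate([n*d,d],-1)
    return (P-s["t"])@s["R"]
def ray(s,u,v):
    n=cv2.undistortPoints(np.array([[[u,v]]],float),s["K"],np.array([s["k1"],0,0,0,0.])).ravel()
    return s["C"],s["R"].T@np.array([n[0],n[1],1.])
def plane(s,u,v,z):
    C,d=ray(s,u,v); return C+d*(z-C[2])/d[2]
def proj(s,p):
    return cv2.projectPoints(np.array([p],float),np.array(s["rvec"],float),s["t"],s["K"],np.array([s["k1"],0,0,0,0.]))[0].ravel()
E
python3 - <<'E'
from h import *
for n in("side","top"):
    s=snap(n); cv2.imwrite(f"pics/{n}0.png",s["pixels"]); print(n,s["C"],s["R"][2],s["k1"],s["K"][0,0])
st=ctrl.sense();print({k:np.round(v,3) for k,v in st.items()})
E
```

```text
side [ 0.36712085 -0.61932583  0.74992048] [ 0.11026264  0.67797703 -0.72676633] -0.014556580270445723 386.6918988945798
top [ 0.31399921 -0.02699273  1.31070138] [ 0.12204815  0.00255599 -0.99252089] -0.02829644768446404 523.4337223659523
{'clock': np.float64(0.1), 'qpos': array([ 1.186,  0.265,  1.605, -0.   ,  1.274, -0.037]), 'joint_velocities': array([ 0.001, -0.001, -0.004, -0.001,  0.   ,  0.002]), 'joint_efforts': array([ 1.0000e-03, -5.0362e+01, -3.5807e+01,  7.3000e-02,  2.3000e-02,
       -0.0000e+00]), 'eef_pos': array([0.23 , 0.634, 0.255]), 'orientation': array([ 0.697, -0.122,  0.122, -0.696]), 'ft_force': array([ 0.828, -0.236, -0.39 ]), 'ft_torque': array([0.002, 0.006, 0.021]), 'opening': np.float64(1.002)}
```

View pics/side0.png

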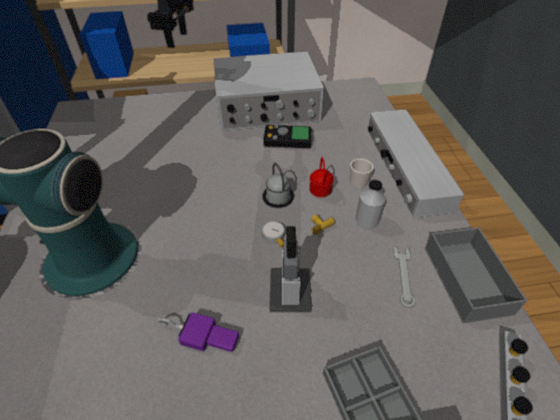

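View pics/top0.png

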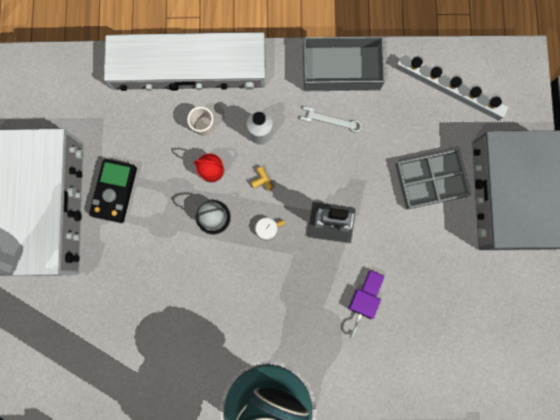

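Side: scale on its rest at about (291,255), grey canister in its ring at (278,190), red decoy at (321,182). Top: canister at (212,215), scale and rest at (333,222), gauge at (267,228) between them.

```bash
python3 - <<'E'
from h import *
ims=[]
for n,b in(("top",((170,180,260,260),(290,190,380,255))),("side",((250,150,310,215),(255,215,325,320)))):
    s=snap(n); P=cloud(s)
    np.savez(f"{n}.npz",P=P,px=s["pixels"])
    for (a,c,d,e) in b:
        im=cv2.resize(s["pixels"][c:e,a:d],(390,290),interpolation=cv2.INTER_CUBIC); ims.append(im)
        Q=P[c:e,a:d].reshape(-1,3); Q=Q[s["depth"][c:e,a:d].ravel()>0]
        print(n,a,c)
        for lo,hi in((.003,.012),(.06,.075),(.075,.1),(.1,.115),(.115,.135),(.135,.15),(.15,.19),(.185,.21)):
            m=(Q[:,2]>lo)&(Q[:,2]<hi); q=Q[m]
            if len(q)>3:
                (cx,cy),(w,h),an=cv2.minAreaRect(q[:,:2].astype(np.float32))
                print(lo,len(q),"min",q.min(0).round(3),"max",q.max(0).round(3),"rect",np.round([cx,cy,w,h,an],3), "zmed",np.median(q[:,2]).round(4))
cv2.imwrite("pics/crops.png",np.vstack([np.hstack(ims[:2]),np.hstack(ims[2:])]))
E
```

```text
top 170 180
0.003 650 min [0.366 0.017 0.003] max [0.568 0.242 0.012] rect [ 0.467  0.13   0.226  0.201 89.529] zmed 0.0046
0.06 303 min [0.446 0.101 0.06 ] max [0.499 0.162 0.075] rect [4.7200e-01 1.3300e-01 5.5000e-02 5.3000e-02 7.0463e+01] zmed 0.0643
0.075 26 min [0.461 0.102 0.075] max [0.484 0.166 0.1  ] rect [4.7200e-01 1.3300e-01 6.0000e-03 6.7000e-02 1.6565e+01] zmed 0.0914
0.1 53 min [0.463 0.109 0.1  ] max [0.481 0.156 0.115] rect [4.7200e-01 1.3200e-01 7.0000e-03 4.8000e-02 1.6366e+01] zmed 0.1074
top 290 190
0.003 1157 min [ 0.374 -0.287  0.003] max [ 0.538 -0.06   0.012] rect [ 0.456 -0.173  0.225  0.162 89.221] zmed 0.006
0.06 17 min [ 0.431 -0.199  0.06 ] max [ 0.476 -0.121  0.073] rect [ 4.4100e-01 -1.5500e-01  8.5000e-02  2.9000e-02  5.8045e+01] zmed 0.069
0.075 164 min [ 0.431 -0.207  0.075] max [ 0.477 -0.121  0.099] rect [ 4.5400e-01 -1.6400e-01  8.3000e-02  3.5000e-02  8.0765e+01] zmed 0.089
0.1 23 min [ 0.437 -0.19   0.101] max [ 0.452 -0.129  0.114] rect [ 4.4200e-01 -1.5900e-01  6.2000e-02  6.0000e-03  7.6542e+01] zmed 0.1081
0.115 50 min [ 0.436 -0.194  0.11
[... 1467 characters left out ...]
 61 min [ 0.438 -0.196  0.1  ] max [ 0.464 -0.19   0.115] rect [ 4.5100e-01 -1.9400e-01  3.0000e-03  2.6000e-02  8.2164e+01] zmed 0.1074
0.115 94 min [ 0.438 -0.196  0.115] max [ 0.472 -0.147  0.135] rect [ 4.6300e-01 -1.7600e-01  5.6000e-02  2.3000e-02  5.1694e+01] zmed 0.1253
0.135 197 min [ 0.438 -0.196  0.135] max [ 0.472 -0.131  0.15 ] rect [ 4.5600e-01 -1.6400e-01  6.2000e-02  2.6000e-02  8.0808e+01] zmed 0.139
0.15 134 min [ 0.444 -0.184  0.151] max [ 0.461 -0.159  0.19 ] rect [ 4.4900e-01 -1.7400e-01  1.3000e-02  2.7000e-02  3.3492e+01] zmed 0.1702
0.185 177 min [ 0.445 -0.183  0.185] max [ 0.466 -0.143  0.197] rect [ 4.550e-01 -1.630e-01  4.000e-02  1.700e-02  8.004e+01] zmed 0.1947
```

View pics/crops.png

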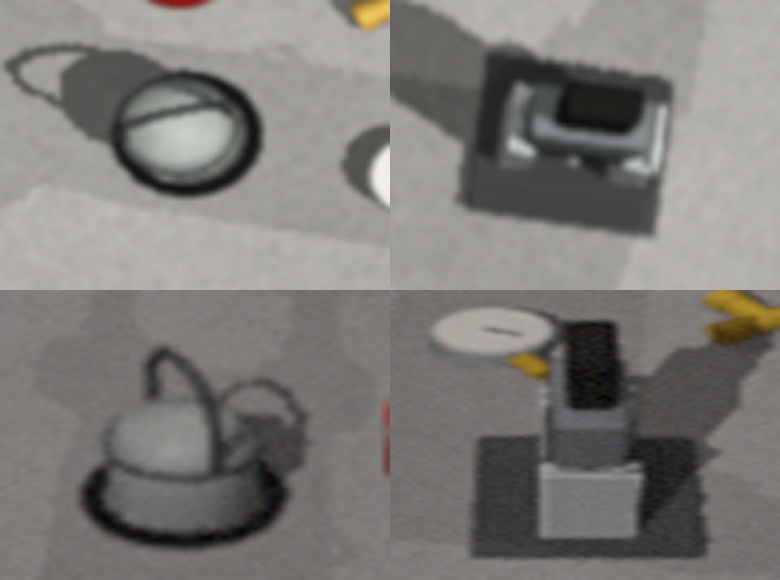

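The scale grip's centre is at (0.455,-0.162) with yaw -9° (or 171°). The bail crown is at (0.473,0.132) with yaw +16.5°. Both views agree.

```bash
cat > go.py <<'E'
import sys
from h import *
from scipy.spatial.transform import Rotation as Ro
# usage: go.py x y z [yaw_deg of the tool z axis, mod 180]
a=list(map(float,sys.argv[1:]))
st=ctrl.sense(); R=Ro.from_quat(st["orientation"]).as_matrix(); p=np.array(st["eef_pos"])
yaw=np.degrees(np.arctan2(R[1,2],R[0,2]))
print("clk %.2f"%st["clock"],"p",p.round(4),"yaw %.2f"%yaw,"ydir",R[:,1].round(3),"F",np.round(st["ft_force"],2),"op %.3f"%st["opening"],"q",np.round(st["qpos"],2))
if len(a)>=3: 
    d=np.array(a[:3])-p; print("before-twist units",(R.T@d/.04).round(3))
if len(a)>3:
    dy=(a[3]-yaw+90)%180-90; tw=-np.radians(dy); print("twist",tw.round(4))
    R2=R@Ro.from_rotvec([0,tw,0]).as_matrix(); print("after-twist units",(R2.T@d/.04).round(3))
E
python3 go.py 0.455 -0.162 0.23 -9
```

```text
clk 0.20 p [0.2299 0.6342 0.2549] yaw 70.07 ydir [-0.001 -0.001 -1.   ] F [-0.76  0.21 -0.41] op 1.001 q [ 1.19  0.26  1.6   0.    1.27 -0.04]
before-twist units [ 12.075   0.644 -16.795]
twist 1.3801
after-twist units [18.779  0.644  8.673]
```

Call:
apply_moves:
  increments:
    - {"fingers": 0, "translation": [0.5, 0, -0.7], "twist": 0}
    - {"fingers": 0, "translation": [0.5, 0, -0.7], "twist": 0}
    - {"fingers": 0, "translation": [0.5, 0, -0.7], "twist": 0}
    - {"fingers": 0, "translation": [0.5, 0, -0.7], "twist": 0}
    - {"fingers": 0, "translation": [0.5, 0, -0.7], "twist": 0}
    - {"fingers": 0, "translation": [0.5, 0, -0.7], "twist": 0}
    - {"fingers": 0, "translation": [0.5, 0, -0.7], "twist": 0}
    - {"fingers": 0, "translation": [0.5, 0, -0.7], "twist": 0}
    - {"fingers": 0, "translation": [0.5, 0, -0.7], "twist": 0}
    - {"fingers": 0, "translation": [0.5, 0, -0.7], "twist": 0}
    - {"fingers": 0, "translation": [0.5, 0, -0.7], "twist": 0}
    - {"fingers": 0, "translation": [0.5, 0, -0.7], "twist": 0}

```text
clock: 1.2
eef_pos: [0.3411, 0.2353, 0.2557]
orientation: [-0.696, 0.122, -0.122, 0.697]
ft_force: [0.6, 0.4, -1.0]
opening: 1.002
```

Call:
apply_moves:
  increments:
    - {"fingers": 0, "translation": [0.5, 0, -0.7], "twist": 0}
    - {"fingers": 0, "translation": [0.5, 0, -0.7], "twist": 0}
    - {"fingers": 0, "translation": [0.5, 0, -0.7], "twist": 0}
    - {"fingers": 0, "translation": [0.5, 0, -0.7], "twist": 0}
    - {"fingers": 0, "translation": [0.5, 0, -0.7], "twist": 0}
    - {"fingers": 0, "translation": [0.5, 0, -0.7], "twist": 0}
    - {"fingers": 0, "translation": [0.5, 0, -0.7], "twist": 0}
    - {"fingers": 0, "translation": [0.5, 0, -0.7], "twist": 0}
    - {"fingers": 0, "translation": [0.5, 0, -0.7], "twist": 0}
    - {"fingers": 0, "translation": [0.5, 0, -0.7], "twist": 0}
    - {"fingers": 0, "translation": [0.5, 0, -0.7], "twist": 0}
    - {"fingers": 0, "translation": [0.5, 0, -0.7], "twist": 0}

```text
clock: 2.2
eef_pos: [0.4522, -0.1626, 0.2557]
orientation: [-0.696, 0.122, -0.123, 0.696]
ft_force: [0.7, 0.7, 0.5]
opening: 1.001
```

Call:
apply_moves:
  increments:
    - {"fingers": 0, "translation": [0, 0, 0], "twist": 0.115}
    - {"fingers": 0, "translation": [0, 0, 0], "twist": 0.115}
    - {"fingers": 0, "translation": [0, 0, 0], "twist": 0.115}
    - {"fingers": 0, "translation": [0, 0, 0], "twist": 0.115}
    - {"fingers": 0, "translation": [0, 0, 0], "twist": 0.115}
    - {"fingers": 0, "translation": [0, 0, 0], "twist": 0.115}
    - {"fingers": 0, "translation": [0, 0, 0], "twist": 0.115}
    - {"fingers": 0, "translation": [0, 0, 0], "twist": 0.115}
    - {"fingers": 0, "translation": [0, 0, 0], "twist": 0.115}
    - {"fingers": 0, "translation": [0, 0, 0], "twist": 0.115}
    - {"fingers": 0, "translation": [0, 0, 0], "twist": 0.115}
    - {"fingers": 0, "translation": [0, 0, 0], "twist": 0.115}

```text
clock: 3.2
eef_pos: [0.4521, -0.1607, 0.2556]
orientation: [-0.458, 0.539, -0.539, 0.458]
ft_force: [-0.1, -0.3, 0.4]
opening: 1.0
```

```bash
python3 go.py 0.455 -0.162 0.23 -9
```

```text
clk 3.20 p [ 0.4521 -0.1607  0.2556] yaw -9.32 ydir [-0.  0. -1.] F [-0.13 -0.34  0.39] op 1.000 q [-0.39 -0.11  2.01 -0.    1.25 -0.23]
before-twist units [0.02  0.639 0.077]
twist -0.0056
after-twist units [0.02  0.639 0.076]
```

Call:
apply_moves:
  increments:
    - {"fingers": 0, "translation": [0.02, 0.4, 0.08], "twist": -0.005}
    - {"fingers": 0, "translation": [0, 0.4, 0], "twist": 0}
    - {"fingers": 0, "translation": [0, 0.4, 0], "twist": 0}
    - {"fingers": 0, "translation": [0, 0.4, 0], "twist": 0}
    - {"fingers": 0, "translation": [0, 0.4, 0], "twist": 0}
    - {"fingers": 0, "translation": [0, 0.24, 0], "twist": 0}
    - {"fingers": 0, "translation": [0, 0, 0], "twist": 0}
    - {"fingers": 0, "translation": [0, 0, 0], "twist": 0}

```text
clock: 3.87
eef_pos: [0.455, -0.1619, 0.1658]
orientation: [-0.461, 0.537, -0.536, 0.46]
ft_force: [-0.6, -0.9, 0.7]
opening: 1.001
```

Call:
apply_moves:
  increments:
    - {"fingers": 255, "translation": [0, 0, 0], "twist": 0}
    - {"fingers": 255, "translation": [0, 0, 0], "twist": 0}
    - {"fingers": 255, "translation": [0, 0, 0], "twist": 0}
    - {"fingers": 255, "translation": [0, 0, 0], "twist": 0}
    - {"fingers": 255, "translation": [0, 0, 0], "twist": 0}
    - {"fingers": 255, "translation": [0, 0, 0], "twist": 0}
    - {"fingers": 255, "translation": [0, 0, 0], "twist": 0}
    - {"fingers": 255, "translation": [0, 0, 0], "twist": 0}
    - {"fingers": 255, "translation": [0, 0, 0], "twist": 0}
    - {"fingers": 255, "translation": [0, 0, 0], "twist": 0}
    - {"fingers": 255, "translation": [0, 0, 0], "twist": 0}
    - {"fingers": 255, "translation": [0, 0, 0], "twist": 0}

```text
clock: 4.87
eef_pos: [0.4553, -0.1621, 0.166]
orientation: [-0.461, 0.537, -0.536, 0.461]
ft_force: [0.2, -0.3, -0.9]
opening: 0.197
```

```bash
python3 go.py 0.455 -0.162 0.166 -9
```

```text
clk 4.87 p [ 0.4553 -0.1621  0.166 ] yaw -8.71 ydir [-0.  0. -1.] F [ 0.16 -0.34 -0.91] op 0.197 q [-0.39 -0.02  2.1  -0.    1.07 -0.24]
before-twist units [-0.001  0.    -0.007]
twist 0.005
after-twist units [-0.     0.    -0.007]
```

Call:
apply_moves:
  increments:
    - {"fingers": 255, "translation": [0, -0.1, 0], "twist": 0}
    - {"fingers": 255, "translation": [0, -0.2, 0], "twist": 0}
    - {"fingers": 255, "translation": [0, -0.4, 0], "twist": 0}
    - {"fingers": 255, "translation": [0, -0.5, 0], "twist": 0}
    - {"fingers": 255, "translation": [0, -0.6, 0], "twist": 0}
    - {"fingers": 255, "translation": [0, -0.5, 0], "twist": 0}
    - {"fingers": 255, "translation": [0, -0.4, 0], "twist": 0}
    - {"fingers": 255, "translation": [0, -0.2, 0], "twist": 0}
    - {"fingers": 255, "translation": [0, -0.1, 0], "twist": 0}
    - {"fingers": 255, "translation": [0, 0, 0], "twist": 0}
    - {"fingers": 255, "translation": [0, 0, 0], "twist": 0}

```text
clock: 5.78
eef_pos: [0.4548, -0.1619, 0.2852]
orientation: [-0.461, 0.537, -0.536, 0.46]
ft_force: [-0.0, -0.2, -2.1]
opening: 0.199
```

```bash
python3 go.py; python3 - <<'E'
from h import *
s=snap("side"); u,v=proj(s,[.455,-.162,.18]).astype(int); print(u,v); y0=max(0,v-70);x0=u-60
cv2.imwrite("pics/lift.png",cv2.resize(s["pixels"][y0:y0+150,x0:x0+140],None,fx=4,fy=4,interpolation=cv2.INTER_CUBIC)); print(x0,y0)
E
```

```text
clk 5.78 p [ 0.4548 -0.1619  0.2852] yaw -8.71 ydir [-0.001  0.    -1.   ] F [-0.04 -0.23 -2.1 ] op 0.199 q [-0.39 -0.12  1.96 -0.    1.3  -0.24]
290 238
230 168
```

View pics/lift.png

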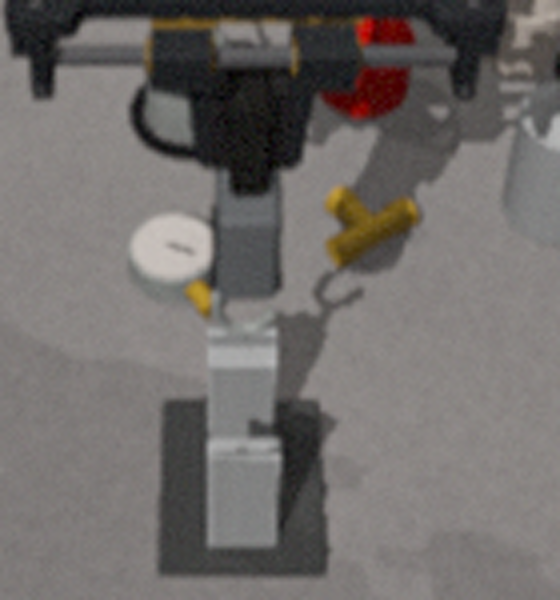

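The hook shows at crop (215–270, 290–330). Its back is on the left and its tip on the right, and the shadow agrees, so it opens towards world +x and the scale's yaw is about -9°. Next I go to a standoff 50 mm behind the bail.

```bash
python3 go.py 0.425 0.1173 0.285 16.5
```

```text
clk 5.83 p [ 0.4546 -0.1618  0.2847] yaw -8.71 ydir [-0.002  0.001 -1.   ] F [-0.38  0.27 -2.93] op 0.203 q [-0.39 -0.12  1.96 -0.    1.3  -0.24]
before-twist units [-6.785e+00  1.000e-03 -1.788e+00]
twist -0.4399
after-twist units [-6.900e+00  1.000e-03  1.272e+00]
```

Call:
apply_moves:
  increments:
    - {"fingers": 255, "translation": [-0.2, 0, -0.05], "twist": 0}
    - {"fingers": 255, "translation": [-0.5, 0, -0.13], "twist": 0}
    - {"fingers": 255, "translation": [-0.7, 0, -0.2], "twist": 0}
    - {"fingers": 255, "translation": [-0.8, 0, -0.2], "twist": 0}
    - {"fingers": 255, "translation": [-0.8, 0, -0.21], "twist": 0}
    - {"fingers": 255, "translation": [-0.8, 0, -0.21], "twist": 0}
    - {"fingers": 255, "translation": [-0.8, 0, -0.21], "twist": 0}
    - {"fingers": 255, "translation": [-0.8, 0, -0.21], "twist": 0}
    - {"fingers": 255, "translation": [-0.7, 0, -0.2], "twist": 0}
    - {"fingers": 255, "translation": [-0.5, 0, -0.13], "twist": 0}
    - {"fingers": 255, "translation": [-0.18, 0, -0.04], "twist": 0}

```text
clock: 6.75
eef_pos: [0.4241, 0.1197, 0.2851]
orientation: [-0.462, 0.537, -0.535, 0.461]
ft_force: [0.5, -0.1, -2.8]
opening: 0.203
```

Call:
apply_moves:
  increments:
    - {"fingers": 255, "translation": [0, 0, 0], "twist": -0.02}
    - {"fingers": 255, "translation": [0, 0, 0], "twist": -0.06}
    - {"fingers": 255, "translation": [0, 0, 0], "twist": -0.08}
    - {"fingers": 255, "translation": [0, 0, 0], "twist": -0.1}
    - {"fingers": 255, "translation": [0, 0, 0], "twist": -0.08}
    - {"fingers": 255, "translation": [0, 0, 0], "twist": -0.06}
    - {"fingers": 255, "translation": [0, 0, 0], "twist": -0.04}
    - {"fingers": 255, "translation": [0, 0, 0], "twist": 0}
    - {"fingers": 255, "translation": [0, 0, 0], "twist": 0}
    - {"fingers": 255, "translation": [0, 0, 0], "twist": 0}

```text
clock: 7.58
eef_pos: [0.4256, 0.1162, 0.2858]
orientation: [0.566, -0.424, 0.423, -0.566]
ft_force: [-0.3, -0.5, -2.9]
opening: 0.2
```

```bash
python3 go.py 0.425 0.1173 0.230 16.5
```

```text
clk 7.58 p [0.4256 0.1162 0.2858] yaw 16.40 ydir [-0.001 -0.    -1.   ] F [-0.26 -0.54 -2.95] op 0.200 q [ 0.21 -0.21  2.04 -0.    1.32 -0.08]
before-twist units [-0.032  1.396 -0.005]
twist -0.0017
after-twist units [-0.032  1.396 -0.005]
```

Lowering to the entry height and checking the hook against the bail in the images.

Call:
apply_moves:
  increments:
    - {"fingers": 255, "translation": [-0.03, 0.1, 0], "twist": 0}
    - {"fingers": 255, "translation": [0, 0.2, 0], "twist": 0}
    - {"fingers": 255, "translation": [0, 0.3, 0], "twist": 0}
    - {"fingers": 255, "translation": [0, 0.3, 0], "twist": 0}
    - {"fingers": 255, "translation": [0, 0.25, 0], "twist": 0}
    - {"fingers": 255, "translation": [0, 0.15, 0], "twist": 0}
    - {"fingers": 255, "translation": [0, 0.1, 0], "twist": 0}
    - {"fingers": 255, "translation": [0, 0, 0], "twist": 0}
    - {"fingers": 255, "translation": [0, 0, 0], "twist": 0}
    - {"fingers": 255, "translation": [0, 0, 0], "twist": 0}

```text
clock: 8.42
eef_pos: [0.4257, 0.1181, 0.2307]
orientation: [-0.566, 0.423, -0.423, 0.567]
ft_force: [0.5, -0.1, -3.6]
opening: 0.201
```

```bash
python3 go.py 0.473 0.1315 0.230 16.5; python3 - <<'E'
from h import *
from scipy.spatial.transform import Rotation as Ro
st=ctrl.sense(); p=np.array(st["eef_pos"])
s=snap("side"); print("axis seat px",proj(s,p+[0,0,-.139]),"crown px",proj(s,[.473,.1315,.110]),"housing bottom",proj(s,p+[0,0,-.081]))
u,v=proj(s,[.45,.12,.11]).astype(int); x0,y0=u-50,v-60
im=s["pixels"][y0:y0+110,x0:x0+120]
cv2.imwrite("pics/near.png",cv2.resize(im,None,fx=5,fy=5,interpolation=cv2.INTER_CUBIC)); print(x0,y0)
P=cloud(s); 
a=np.radians(16.5); ex=np.array([np.cos(a),np.sin(a),0]); ey=np.array([-np.sin(a),np.cos(a),0])
Q=P.reshape(-1,3)[s["depth"].ravel()>0]; d=Q-p; X=d@ex;Y=d@ey
m=(abs(X)<.02)&(abs(Y)<.012)&(Q[:,2]<.14)&(Q[:,2]>.078)
for r in np.c_[X,Y,Q[:,2]][m].round(3): print(r)
E
```

```text
clk 8.42 p [0.4257 0.1181 0.2307] yaw 16.50 ydir [ 0.001  0.    -1.   ] F [ 0.46 -0.14 -3.64] op 0.201 q [ 0.21 -0.17  2.11 -0.    1.21 -0.07]
before-twist units [0.015 0.018 1.228]
twist 0.0001
after-twist units [0.015 0.018 1.228]
axis seat px [259.93929583 177.2312604 ] crown px [277.4627774  166.45962199] housing bottom [258.94618892 159.42612845]
219 110
[-0.004 -0.001  0.125]
[-0.001 -0.001  0.124]
[ 0.001 -0.001  0.123]
[-0.007 -0.001  0.123]
[-0.005 -0.003  0.123]
[-0.002 -0.003  0.122]
[-0.01  -0.001  0.12 ]
[-0.008 -0.003  0.121]
[-0.005 -0.003  0.12 ]
[-0.013 -0.002  0.119]
[-0.011 -0.004  0.12 ]
[-0.008 -0.004  0.119]
[-0.015 -0.001  0.115]
[-0.014 -0.004  0.117]
[-0.011 -0.004  0.117]
[-0.016 -0.003  0.114]
[-0.013 -0.002  0.112]
[-0.011 -0.004  0.114]
[ 0.011 -0.001  0.102]
[ 0.013 -0.004  0.104]
[-0.015  0.     0.108]
[-0.014 -0.003  0.11 ]
[-0.011 -0.003  0.109]
[ 0.011 -0.002  0.1  ]
[ 0.013 -0.003  0.1  ]
[-0.015  0.002  0.103]
[-0.014 -0.003  0.107]
[-0.011 -0.001  0.104]
[ 0.008 -0.003  0.098]
[ 0.01  -0.004  0.098]
[ 0.013 -0.003  0.097]
[-0.014 -0.003  0.104]
[-0.013 -0.006  0.105]
[0.006 0.001 0.092]
[ 0.008 -0.001  0.093]
[ 0.011 -0.002  0.093]
[-0.014 -0.001  0.099]
[-0.012 -0.004  0.1  ]
[-0.009 -0.003  0.099]
[ 0.002 -0.002  0.094]
[ 0.004 -0.003  0.093]
[ 0.007 -0.003  0.092]
[ 0.01  -0.003  0.091]
[-0.012 -0.002  0.095]
[-0.01  -0.005  0.097]
[-0.007 -0.003  0.094]
[-0.004 -0.004  0.093]
[-0.001 -0.002  0.091]
[ 0.002 -0.001  0.089]
[ 0.003 -0.006  0.093]
[ 0.006 -0.005  0.091]
[-0.009 -0.002  0.09 ]
[-0.007 -0.004  0.092]
[-0.004 -0.004  0.09 ]
[-0.001 -0.001  0.087]
[ 0.001 -0.004  0.088]
```

View pics/near.png

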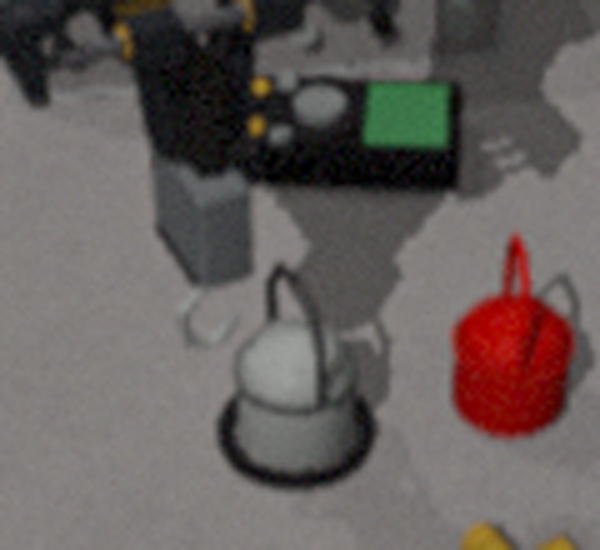

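The hook is left of the bail with its tip towards it (crop (230,325); bail crown at (280,268)). Depth puts the tip at z≈0.104 and the seat at z≈0.092, against a crown centre line of 0.110, which is inside the 15–23 mm entry window. Moving in.

Call:
apply_moves:
  increments:
    - {"fingers": 255, "translation": [0.015, 0.018, 0.1], "twist": 0}
    - {"fingers": 255, "translation": [0, 0, 0.15], "twist": 0}
    - {"fingers": 255, "translation": [0, 0, 0.2], "twist": 0}
    - {"fingers": 255, "translation": [0, 0, 0.2], "twist": 0}
    - {"fingers": 255, "translation": [0, 0, 0.2], "twist": 0}
    - {"fingers": 255, "translation": [0, 0, 0.2], "twist": 0}
    - {"fingers": 255, "translation": [0, 0, 0.12], "twist": 0}
    - {"fingers": 255, "translation": [0, 0, 0.06], "twist": 0}
    - {"fingers": 255, "translation": [0, 0, 0], "twist": 0}
    - {"fingers": 255, "translation": [0, 0, 0], "twist": 0}
    - {"fingers": 255, "translation": [0, 0, 0], "twist": 0}

```text
clock: 9.38
eef_pos: [0.4723, 0.1313, 0.2292]
orientation: [0.567, -0.423, 0.423, -0.566]
ft_force: [0.2, -0.5, -2.9]
opening: 0.199
```

```bash
python3 go.py 0.4735 0.1315 0.230 16.5; cat > near.py <<'E'
import sys
from h import *
s=snap("side"); u,v=proj(s,[.473,.13,.10]).astype(int); x0,y0=u-45,v-50
cv2.imwrite(sys.argv[1],cv2.resize(s["pixels"][y0:y0+90,x0:x0+90],None,fx=6,fy=6,interpolation=cv2.INTER_CUBIC)); print(x0,y0)
# canister pose: lid points (z>.05), foot height via lid and bail
a=np.radians(16.5); ex=np.array([np.cos(a),np.sin(a),0]); ey=np.array([-np.sin(a),np.cos(a),0])
for n in("side","top"):
    if n=="top": s=snap("top")
    P=cloud(s); Q=P.reshape(-1,3)[s["depth"].ravel()>0]
    d=Q-[.473,.1315,0]; X=d@ex;Y=d@ey
    m=(np.hypot(X,Y)<.029)&(Q[:,2]>.05)&(Q[:,2]<.105)&(abs(X)>.008); q=Q[m]
    print(n,"lid n",m.sum(),"z med",np.percentile(q[:,2],[25,50,75]).round(4),"xy",q.mean(0).round(4))
    m=(abs(X)<.008)&(Y<-.012)&(Y>-.03)&(Q[:,2]>.07)&(Q[:,2]<.15)
    if m.sum(): print(" bail side",m.sum(),"X %.4f"%X[m].mean(),"top z",Q[m][:,2].max().round(4))
E
python3 near.py pics/hooked.png
```

```text
clk 9.38 p [0.4723 0.1313 0.2292] yaw 16.50 ydir [-0.001 -0.    -1.   ] F [ 0.25 -0.54 -2.95] op 0.199 q [ 0.22 -0.07  2.02  0.    1.19 -0.07]
before-twist units [ 0.005 -0.019  0.031]
twist 0.0
after-twist units [ 0.005 -0.019  0.031]
232 119
side lid n 188 z med [0.059  0.0629 0.0653] xy [0.4694 0.1238 0.0647]
 bail side 24 X 0.0001 top z 0.1074
top lid n 40 z med [0.0564 0.0591 0.0623] xy [0.4614 0.1182 0.0593]
 bail side 4 X -0.0012 top z 0.0904
```

View pics/hooked.png

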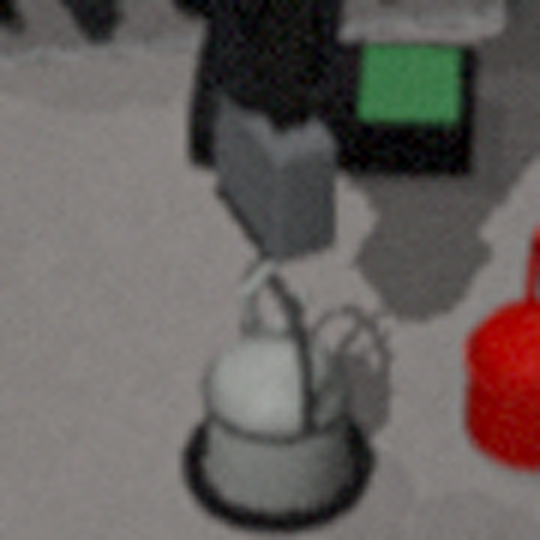

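Hook is at (255,275) and the bail passes through it at (290,300); positions match the plan. I'll lift slowly and watch the force.

Call:
apply_moves:
  increments:
    - {"fingers": 255, "translation": [0, -0.05, 0.02], "twist": 0}
    - {"fingers": 255, "translation": [0, -0.1, 0], "twist": 0}
    - {"fingers": 255, "translation": [0, -0.1, 0], "twist": 0}
    - {"fingers": 255, "translation": [0, -0.1, 0], "twist": 0}
    - {"fingers": 255, "translation": [0, -0.1, 0], "twist": 0}
    - {"fingers": 255, "translation": [0, -0.1, 0], "twist": 0}
    - {"fingers": 255, "translation": [0, -0.1, 0], "twist": 0}
    - {"fingers": 255, "translation": [0, -0.1, 0], "twist": 0}
    - {"fingers": 255, "translation": [0, -0.1, 0], "twist": 0}
    - {"fingers": 255, "translation": [0, -0.1, 0], "twist": 0}
    - {"fingers": 255, "translation": [0, 0, 0], "twist": 0}
    - {"fingers": 255, "translation": [0, 0, 0], "twist": 0}

```text
clock: 10.48
eef_pos: [0.4733, 0.1316, 0.2674]
orientation: [0.567, -0.423, 0.423, -0.567]
ft_force: [1.1, -0.2, -6.1]
opening: 0.205
```

```bash
python3 go.py; python3 near.py pics/l1.png
```

```text
clk 10.48 p [0.4733 0.1316 0.2674] yaw 16.50 ydir [-0. -0. -1.] F [ 1.14 -0.18 -6.06] op 0.205 q [ 0.22 -0.1   1.97 -0.    1.27 -0.07]
232 119
side lid n 177 z med [0.0579 0.0624 0.0644] xy [0.4693 0.1236 0.0616]
 bail side 25 X 0.0001 top z 0.1084
top lid n 52 z med [0.0574 0.0599 0.0628] xy [0.4641 0.1112 0.0597]
 bail side 14 X -0.0010 top z 0.1041
```

Call:
apply_moves:
  increments:
    - {"fingers": 255, "translation": [0, -0.05, 0], "twist": 0}
    - {"fingers": 255, "translation": [0, -0.05, 0], "twist": 0}
    - {"fingers": 255, "translation": [0, -0.05, 0], "twist": 0}
    - {"fingers": 255, "translation": [0, -0.05, 0], "twist": 0}
    - {"fingers": 255, "translation": [0, -0.05, 0], "twist": 0}
    - {"fingers": 255, "translation": [0, -0.05, 0], "twist": 0}
    - {"fingers": 255, "translation": [0, -0.05, 0], "twist": 0}
    - {"fingers": 255, "translation": [0, -0.05, 0], "twist": 0}
    - {"fingers": 255, "translation": [0, 0, 0], "twist": 0}
    - {"fingers": 255, "translation": [0, 0, 0], "twist": 0}

```text
clock: 11.42
eef_pos: [0.4733, 0.1316, 0.2834]
orientation: [0.567, -0.423, 0.423, -0.567]
ft_force: [1.1, 0.0, -7.5]
opening: 0.2
```

```bash
python3 go.py; python3 near.py pics/l2.png
```

```text
clk 11.42 p [0.4733 0.1316 0.2834] yaw 16.50 ydir [-0. -0. -1.] F [ 1.09  0.03 -7.51] op 0.200 q [ 0.22 -0.11  1.95 -0.    1.3  -0.07]
232 119
side lid n 177 z med [0.0579 0.062  0.0645] xy [0.4688 0.1235 0.0613]
 bail side 25 X 0.0001 top z 0.1067
top lid n 58 z med [0.059  0.0613 0.0633] xy [0.4667 0.1127 0.0609]
 bail side 16 X -0.0013 top z 0.1062
```

Call:
apply_moves:
  increments:
    - {"fingers": 255, "translation": [0, -0.05, 0], "twist": 0}
    - {"fingers": 255, "translation": [0, -0.05, 0], "twist": 0}
    - {"fingers": 255, "translation": [0, -0.05, 0], "twist": 0}
    - {"fingers": 255, "translation": [0, -0.05, 0], "twist": 0}
    - {"fingers": 255, "translation": [0, -0.05, 0], "twist": 0}
    - {"fingers": 255, "translation": [0, -0.05, 0], "twist": 0}
    - {"fingers": 255, "translation": [0, 0, 0], "twist": 0}
    - {"fingers": 255, "translation": [0, 0, 0], "twist": 0}
    - {"fingers": 255, "translation": [0, 0, 0], "twist": 0}

```text
clock: 12.27
eef_pos: [0.4734, 0.1316, 0.2954]
orientation: [-0.567, 0.423, -0.423, 0.567]
ft_force: [-0.6, -0.6, -8.2]
opening: 0.197
```

```bash
python3 go.py; python3 near.py pics/l3.png
```

```text
clk 12.27 p [0.4734 0.1316 0.2954] yaw 16.50 ydir [-0.  0. -1.] F [-0.64 -0.6  -8.22] op 0.197 q [ 0.22 -0.11  1.93  0.    1.32 -0.07]
232 119
side lid n 161 z med [0.0645 0.0674 0.0693] xy [0.4688 0.1239 0.0668]
 bail side 35 X -0.0003 top z 0.1133
top lid n 66 z med [0.0639 0.0657 0.0682] xy [0.4655 0.1126 0.0656]
 bail side 27 X -0.0015 top z 0.1154
```

It has lifted off, with the foot at about 5 mm. Raising 14 mm more.

Call:
apply_moves:
  increments:
    - {"fingers": 255, "translation": [0, -0.03, 0], "twist": 0}
    - {"fingers": 255, "translation": [0, -0.05, 0], "twist": 0}
    - {"fingers": 255, "translation": [0, -0.05, 0], "twist": 0}
    - {"fingers": 255, "translation": [0, -0.05, 0], "twist": 0}
    - {"fingers": 255, "translation": [0, -0.05, 0], "twist": 0}
    - {"fingers": 255, "translation": [0, -0.05, 0], "twist": 0}
    - {"fingers": 255, "translation": [0, -0.05, 0], "twist": 0}
    - {"fingers": 255, "translation": [0, -0.02, 0], "twist": 0}
    - {"fingers": 255, "translation": [0, 0, 0], "twist": 0}
    - {"fingers": 255, "translation": [0, 0, 0], "twist": 0}
    - {"fingers": 255, "translation": [0, 0, 0], "twist": 0}
    - {"fingers": 255, "translation": [0, 0, 0], "twist": 0}

```text
clock: 13.37
eef_pos: [0.4733, 0.1316, 0.3092]
orientation: [0.567, -0.423, 0.423, -0.566]
ft_force: [0.3, -0.1, -8.3]
opening: 0.205
```

```bash
python3 go.py; python3 near.py pics/l4.png
```

```text
clk 13.37 p [0.4733 0.1316 0.3092] yaw 16.50 ydir [-0. -0. -1.] F [ 0.27 -0.06 -8.31] op 0.205 q [ 0.22 -0.12  1.92 -0.    1.35 -0.07]
232 119
side lid n 156 z med [0.0774 0.0808 0.0825] xy [0.468  0.1221 0.0798]
 bail side 57 X -0.0013 top z 0.128
top lid n 72 z med [0.0775 0.0803 0.0826] xy [0.466  0.113  0.0799]
 bail side 51 X -0.0019 top z 0.1271
```

View pics/l4.png

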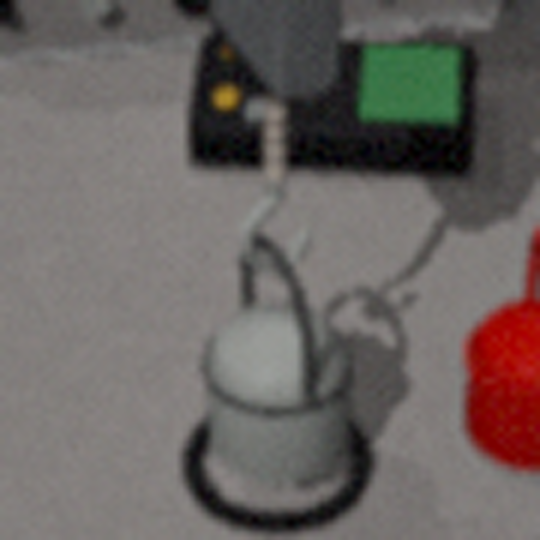

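The canister hangs upright with daylight between its foot and the ring ((270,480)); lid height puts the foot at about 19 mm. Holding for over 2 s.

Call:
apply_moves:
  increments:
    - {"fingers": 255}
    - {"fingers": 255}
    - {"fingers": 255}
    - {"fingers": 255}
    - {"fingers": 255}
    - {"fingers": 255}
    - {"fingers": 255}
    - {"fingers": 255}
    - {"fingers": 255}
    - {"fingers": 255}
    - {"fingers": 255}
    - {"fingers": 255}

```text
invalid input
```

Call:
apply_moves:
  increments:
    - {"fingers": 255}
    - {"fingers": 255}
    - {"fingers": 255}
    - {"fingers": 255}
    - {"fingers": 255}
    - {"fingers": 255}
    - {"fingers": 255}
    - {"fingers": 255}
    - {"fingers": 255}
    - {"fingers": 255}
    - {"fingers": 255}
    - {"fingers": 255}

```text
invalid input
```

Call:
apply_moves:
  increments:
    - {"fingers": 255}
    - {"fingers": 255}
    - {"fingers": 255}
    - {"fingers": 255}
    - {"fingers": 255}
    - {"fingers": 255}
    - {"fingers": 255}
    - {"fingers": 255}

```text
invalid input
```

```bash
python3 go.py; cat > circ.py <<'E'
from h import *
# lid centre: least-squares circle of lid/body silhouette points at top rim from both views
import sys
zf=float(sys.argv[1])
for n in("side","top"):
    s=snap(n);P=cloud(s);Q=P.reshape(-1,3)[s["depth"].ravel()>0]
    r=np.hypot(Q[:,0]-.473,Q[:,1]-.1315)
    m=(r<.040)&(Q[:,2]>zf+.012)&(Q[:,2]<zf+.05); q=Q[m][:,:2]
    m2=np.hypot(*(q-q.mean(0)).T)<.06; q=q[m2]
    from scipy.optimize import least_squares
    f=least_squares(lambda c:np.hypot(q[:,0]-c[0],q[:,1]-c[1])-.032,[.473,.1315],loss="soft_l1",f_scale=.001)
    print(n,len(q),"body centre",f.x.round(4))
    b=(r<.05)&(r>.036)&(Q[:,2]>.005)&(Q[:,2]<.012); qb=Q[b][:,:2]
    if len(qb)>8: 
        f=least_squares(lambda c:np.hypot(qb[:,0]-c[0],qb[:,1]-c[1])-.0395,[.473,.1315],loss="soft_l1",f_scale=.002); print("  ring",len(qb),f.x.round(4))
E
python3 circ.py 0.019; python3 near.py pics/l5.png
```

```text
clk 13.47 p [0.4733 0.1316 0.3092] yaw 16.50 ydir [-0. -0. -1.] F [ 0.25  0.21 -8.18] op 0.198 q [ 0.22 -0.12  1.92 -0.    1.35 -0.07]
side 244 body centre [0.474  0.1309]
  ring 134 [0.4723 0.1308]
top 45 body centre [0.473  0.1304]
  ring 85 [0.4724 0.1318]
232 119
side lid n 155 z med [0.079  0.0815 0.0837] xy [0.4691 0.1237 0.0811]
 bail side 54 X -0.0017 top z 0.1286
top lid n 67 z med [0.0788 0.0812 0.0831] xy [0.4659 0.1132 0.0809]
 bail side 51 X -0.0024 top z 0.128
```

Call:
apply_moves:
  increments:
    - {"fingers": 255, "translation": [0, 0, 0], "twist": 0}
    - {"fingers": 255, "translation": [0, 0, 0], "twist": 0}
    - {"fingers": 255, "translation": [0, 0, 0], "twist": 0}
    - {"fingers": 255, "translation": [0, 0, 0], "twist": 0}
    - {"fingers": 255, "translation": [0, 0, 0], "twist": 0}
    - {"fingers": 255, "translation": [0, 0, 0], "twist": 0}
    - {"fingers": 255, "translation": [0, 0, 0], "twist": 0}
    - {"fingers": 255, "translation": [0, 0, 0], "twist": 0}
    - {"fingers": 255, "translation": [0, 0, 0], "twist": 0}
    - {"fingers": 255, "translation": [0, 0, 0], "twist": 0}
    - {"fingers": 255, "translation": [0, 0, 0], "twist": 0}
    - {"fingers": 255, "translation": [0, 0, 0], "twist": 0}

```text
clock: 14.67
eef_pos: [0.4734, 0.1316, 0.3094]
orientation: [-0.567, 0.423, -0.423, 0.567]
ft_force: [-0.5, 0.8, -9.3]
opening: 0.202
```

Call:
apply_moves:
  increments:
    - {"fingers": 255, "translation": [0, 0, 0], "twist": 0}
    - {"fingers": 255, "translation": [0, 0, 0], "twist": 0}
    - {"fingers": 255, "translation": [0, 0, 0], "twist": 0}
    - {"fingers": 255, "translation": [0, 0, 0], "twist": 0}
    - {"fingers": 255, "translation": [0, 0, 0], "twist": 0}
    - {"fingers": 255, "translation": [0, 0, 0], "twist": 0}
    - {"fingers": 255, "translation": [0, 0, 0], "twist": 0}
    - {"fingers": 255, "translation": [0, 0, 0], "twist": 0}
    - {"fingers": 255, "translation": [0, 0, 0], "twist": 0}
    - {"fingers": 255, "translation": [0, 0, 0], "twist": 0}
    - {"fingers": 255, "translation": [0, 0, 0], "twist": 0}
    - {"fingers": 255, "translation": [0, 0, 0], "twist": 0}

```text
clock: 15.67
eef_pos: [0.4734, 0.1316, 0.3094]
orientation: [0.567, -0.423, 0.423, -0.567]
ft_force: [0.2, 0.3, -7.3]
opening: 0.208
```

Call:
apply_moves:
  increments:
    - {"fingers": 255, "translation": [0, 0, 0], "twist": 0}
    - {"fingers": 255, "translation": [0, 0, 0], "twist": 0}
    - {"fingers": 255, "translation": [0, 0, 0], "twist": 0}
    - {"fingers": 255, "translation": [0, 0, 0], "twist": 0}
    - {"fingers": 255, "translation": [0, 0, 0], "twist": 0}
    - {"fingers": 255, "translation": [0, 0, 0], "twist": 0}

```text
clock: 16.17
eef_pos: [0.4734, 0.1316, 0.3094]
orientation: [-0.567, 0.423, -0.423, 0.567]
ft_force: [-0.1, 1.1, -7.5]
opening: 0.202
```

```bash
python3 go.py; python3 circ.py 0.019; python3 near.py pics/l5.png
```

```text
clk 16.17 p [0.4734 0.1316 0.3094] yaw 16.50 ydir [ 0.  0. -1.] F [-0.05  1.06 -7.51] op 0.202 q [ 0.22 -0.12  1.91  0.    1.35 -0.07]
side 254 body centre [0.4742 0.1308]
  ring 130 [0.4723 0.1307]
top 40 body centre [0.4733 0.1303]
  ring 83 [0.4721 0.1316]
232 119
side lid n 161 z med [0.0783 0.0815 0.0834] xy [0.4687 0.1233 0.0806]
 bail side 57 X -0.0017 top z 0.1281
top lid n 69 z med [0.0783 0.0811 0.0829] xy [0.4658 0.1132 0.0807]
 bail side 51 X -0.0022 top z 0.1287
```

Call:
apply_moves:
  increments:
    - {"fingers": 255, "translation": [0, 0.03, -0.025], "twist": 0}
    - {"fingers": 255, "translation": [0, 0.04, 0], "twist": 0}
    - {"fingers": 255, "translation": [0, 0.04, 0], "twist": 0}
    - {"fingers": 255, "translation": [0, 0.04, 0], "twist": 0}
    - {"fingers": 255, "translation": [0, 0.04, 0], "twist": 0}
    - {"fingers": 255, "translation": [0, 0.03, 0], "twist": 0}
    - {"fingers": 255, "translation": [0, 0.02, 0], "twist": 0}
    - {"fingers": 255, "translation": [0, 0.02, 0], "twist": 0}
    - {"fingers": 255, "translation": [0, 0.02, 0], "twist": 0}
    - {"fingers": 255, "translation": [0, 0.02, 0], "twist": 0}
    - {"fingers": 255, "translation": [0, 0.02, 0], "twist": 0}
    - {"fingers": 255, "translation": [0, 0.02, 0], "twist": 0}

```text
clock: 17.37
eef_pos: [0.4724, 0.1313, 0.2958]
orientation: [-0.567, 0.423, -0.423, 0.567]
ft_force: [0.5, 0.2, -8.2]
opening: 0.203
```

Call:
apply_moves:
  increments:
    - {"fingers": 255, "translation": [0, 0.02, 0], "twist": 0}
    - {"fingers": 255, "translation": [0, 0.02, 0], "twist": 0}
    - {"fingers": 255, "translation": [0, 0.02, 0], "twist": 0}
    - {"fingers": 255, "translation": [0, 0.02, 0], "twist": 0}
    - {"fingers": 255, "translation": [0, 0.02, 0], "twist": 0}
    - {"fingers": 255, "translation": [0, 0.02, 0], "twist": 0}
    - {"fingers": 255, "translation": [0, 0.02, 0], "twist": 0}
    - {"fingers": 255, "translation": [0, 0.02, 0], "twist": 0}
    - {"fingers": 255, "translation": [0, 0.02, 0], "twist": 0}
    - {"fingers": 255, "translation": [0, 0.02, 0], "twist": 0}
    - {"fingers": 255, "translation": [0, 0.02, 0], "twist": 0}
    - {"fingers": 255, "translation": [0, 0.02, 0], "twist": 0}

```text
clock: 18.37
eef_pos: [0.4725, 0.1313, 0.2862]
orientation: [-0.567, 0.423, -0.423, 0.567]
ft_force: [0.2, -0.1, -7.5]
opening: 0.2
```

```bash
python3 go.py; python3 circ.py 0.0; python3 near.py pics/l6.png
```

```text
clk 18.37 p [0.4725 0.1313 0.2862] yaw 16.50 ydir [ 0. -0. -1.] F [ 0.2  -0.08 -7.48] op 0.200 q [ 0.22 -0.11  1.95 -0.    1.3  -0.07]
side 237 body centre [0.473  0.1304]
  ring 126 [0.4726 0.1309]
top 36 body centre [0.4721 0.1299]
  ring 87 [0.472  0.1314]
232 119
side lid n 142 z med [0.0621 0.0643 0.0661] xy [0.4681 0.1237 0.0639]
 bail side 25 X -0.0010 top z 0.1094
top lid n 63 z med [0.0607 0.0637 0.0656] xy [0.4652 0.1125 0.0633]
 bail side 17 X -0.0023 top z 0.1116
```

Call:
apply_moves:
  increments:
    - {"fingers": 255, "translation": [0, 0.03, 0], "twist": 0}
    - {"fingers": 255, "translation": [0, 0.03, 0], "twist": 0}
    - {"fingers": 255, "translation": [0, 0.03, 0], "twist": 0}
    - {"fingers": 255, "translation": [0, 0.04, 0], "twist": 0}
    - {"fingers": 255, "translation": [0, 0.05, 0], "twist": 0}
    - {"fingers": 255, "translation": [0, 0.06, 0], "twist": 0}
    - {"fingers": 255, "translation": [0, 0.06, 0], "twist": 0}
    - {"fingers": 255, "translation": [0, 0.06, 0], "twist": 0}
    - {"fingers": 255, "translation": [0, 0.06, 0], "twist": 0}
    - {"fingers": 255, "translation": [0, 0.06, 0], "twist": 0}
    - {"fingers": 255, "translation": [0, 0.06, 0], "twist": 0}
    - {"fingers": 255, "translation": [0, 0.06, 0], "twist": 0}

```text
clock: 19.57
eef_pos: [0.4726, 0.1313, 0.2622]
orientation: [-0.566, 0.423, -0.423, 0.567]
ft_force: [0.1, -0.7, -4.3]
opening: 0.205
```

Call:
apply_moves:
  increments:
    - {"fingers": 255, "translation": [0, 0.06, 0], "twist": 0}
    - {"fingers": 255, "translation": [0, 0.06, 0], "twist": 0}
    - {"fingers": 255, "translation": [0, 0.06, 0], "twist": 0}
    - {"fingers": 255, "translation": [0, 0.08, 0], "twist": 0}
    - {"fingers": 255, "translation": [0, 0.08, 0], "twist": 0}
    - {"fingers": 255, "translation": [0, 0.08, 0], "twist": 0}
    - {"fingers": 255, "translation": [0, 0.08, 0], "twist": 0}
    - {"fingers": 255, "translation": [0, 0.08, 0], "twist": 0}
    - {"fingers": 255, "translation": [0, 0.08, 0], "twist": 0}
    - {"fingers": 255, "translation": [0, 0.08, 0], "twist": 0}
    - {"fingers": 255, "translation": [0, 0.05, 0], "twist": 0}
    - {"fingers": 255, "translation": [0, 0.04, 0], "twist": 0}

```text
clock: 20.57
eef_pos: [0.4723, 0.1313, 0.2286]
orientation: [0.567, -0.423, 0.423, -0.566]
ft_force: [-0.6, -0.1, -2.4]
opening: 0.205
```

```bash
python3 go.py .4255 .1173 .229 16.5; python3 circ.py 0.0; python3 near.py pics/l7.png
```

```text
clk 20.57 p [0.4723 0.1313 0.2286] yaw 16.50 ydir [-0. -0. -1.] F [-0.61 -0.08 -2.39] op 0.205 q [ 0.22 -0.07  2.02  0.    1.19 -0.07]
before-twist units [ 0.004 -0.009 -1.221]
twist 0.0001
after-twist units [ 0.004 -0.009 -1.221]
side 226 body centre [0.4733 0.1304]
  ring 138 [0.4724 0.1308]
top 42 body centre [0.4725 0.1297]
  ring 100 [0.4725 0.1314]
232 119
side lid n 171 z med [0.0615 0.0642 0.0662] xy [0.4688 0.1236 0.0667]
 bail side 23 X -0.0004 top z 0.111
top lid n 39 z med [0.0592 0.0622 0.0652] xy [0.4615 0.1181 0.062 ]
 bail side 3 X -0.0013 top z 0.0934
```

View pics/l7.png

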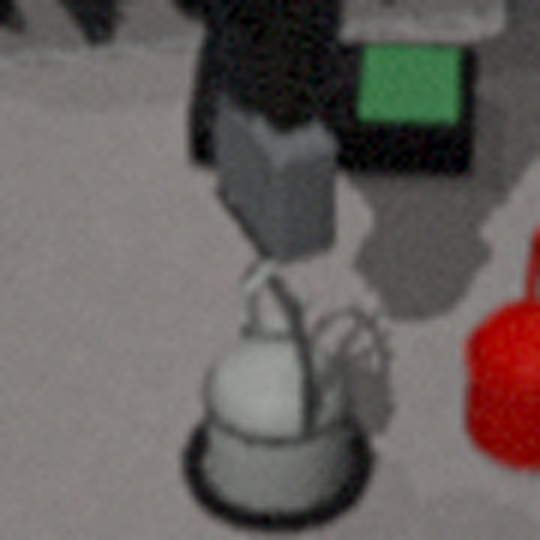

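Same picture as before the lift: canister seated in the ring ((270,470)), hook hanging free inside the bail. Backing out.

Call:
apply_moves:
  increments:
    - {"fingers": 255, "translation": [0, 0, 0], "twist": 0}
    - {"fingers": 255, "translation": [0, 0, 0], "twist": 0}
    - {"fingers": 255, "translation": [0, -0.009, -0.06], "twist": 0}
    - {"fingers": 255, "translation": [0, 0, -0.1], "twist": 0}
    - {"fingers": 255, "translation": [0, 0, -0.15], "twist": 0}
    - {"fingers": 255, "translation": [0, 0, -0.2], "twist": 0}
    - {"fingers": 255, "translation": [0, 0, -0.2], "twist": 0}
    - {"fingers": 255, "translation": [0, 0, -0.2], "twist": 0}
    - {"fingers": 255, "translation": [0, 0, -0.2], "twist": 0}
    - {"fingers": 255, "translation": [0, 0, -0.11], "twist": 0}
    - {"fingers": 255, "translation": [0, 0, 0], "twist": 0}
    - {"fingers": 255, "translation": [0, 0, 0], "twist": 0}

```text
clock: 21.77
eef_pos: [0.4255, 0.1174, 0.2296]
orientation: [-0.566, 0.423, -0.423, 0.567]
ft_force: [-0.1, 0.1, -2.5]
opening: 0.203
```

```bash
python3 go.py .455 -.162 .286 -8.71; python3 circ.py 0.0; python3 near.py pics/l8.png
```

```text
clk 21.77 p [0.4255 0.1174 0.2296] yaw 16.50 ydir [ 0.001  0.    -1.   ] F [-0.12  0.1  -2.46] op 0.203 q [ 0.21 -0.17  2.11  0.    1.2  -0.08]
before-twist units [ 6.907 -1.412 -1.276]
twist 0.4399
after-twist units [ 6.793 -1.412  1.788]
side 226 body centre [0.4732 0.1304]
  ring 133 [0.4724 0.1312]
top 17 body centre [0.473  0.1295]
  ring 44 [0.4726 0.1311]
232 119
side lid n 151 z med [0.0607 0.0636 0.0655] xy [0.4685 0.1228 0.0629]
 bail side 24 X -0.0002 top z 0.1096Traceback (most recent call last):
  File "near.py", line 12, in <module>
    print(n,"lid n",m.sum(),"z med",np.percentile(q[:,2],[25,50,75]).round(4),"xy",q.mean(0).round(4))
                                    ~~~~~~~~~~~~~^^^^^^^^^^^^^^^^^^^
    return _quantile_unchecked(
        a, q, axis, out, overwrite_input, method, keepdims, weights)
    return _ureduce(a,
                    func=_quantile_ureduce_func,
    ...<5 lines>...
                    overwrite_input=overwrite_input,
                    method=method)
    r = func(a, **kwargs)
    result = _quantile(arr,
                       quantiles=q,
    ...<2 lines>...
                       out=out,
                       weights=wgt)
    slices_having_nans = np.isnan(arr[-1, ...])
                                  ~~~^^^^^^^^^
IndexError: index -1 is out of bounds for axis 0 with size 0
```

Call:
apply_moves:
  increments:
    - {"fingers": 255, "translation": [0, -0.1, 0], "twist": 0}
    - {"fingers": 255, "translation": [0, -0.25, 0], "twist": 0}
    - {"fingers": 255, "translation": [0, -0.35, 0], "twist": 0}
    - {"fingers": 255, "translation": [0, -0.35, 0], "twist": 0}
    - {"fingers": 255, "translation": [0, -0.25, 0], "twist": 0}
    - {"fingers": 255, "translation": [0, -0.11, 0], "twist": 0.04}
    - {"fingers": 255, "translation": [0, 0, 0], "twist": 0.08}
    - {"fingers": 255, "translation": [0, 0, 0], "twist": 0.1}
    - {"fingers": 255, "translation": [0, 0, 0], "twist": 0.1}
    - {"fingers": 255, "translation": [0, 0, 0], "twist": 0.08}
    - {"fingers": 255, "translation": [0, 0, 0], "twist": 0.04}
    - {"fingers": 255, "translation": [0, 0, 0], "twist": 0}

```text
clock: 22.97
eef_pos: [0.4259, 0.1176, 0.2865]
orientation: [0.46, -0.537, 0.537, -0.461]
ft_force: [0.1, 0.3, -3.0]
opening: 0.199
```

Call:
apply_moves:
  increments:
    - {"fingers": 255, "translation": [0.2, 0, 0.05], "twist": 0}
    - {"fingers": 255, "translation": [0.5, 0, 0.13], "twist": 0}
    - {"fingers": 255, "translation": [0.7, 0, 0.18], "twist": 0}
    - {"fingers": 255, "translation": [0.8, 0, 0.21], "twist": 0}
    - {"fingers": 255, "translation": [0.8, 0, 0.21], "twist": 0}
    - {"fingers": 255, "translation": [0.8, 0, 0.21], "twist": 0}
    - {"fingers": 255, "translation": [0.8, 0, 0.21], "twist": 0}
    - {"fingers": 255, "translation": [0.8, 0, 0.21], "twist": 0}
    - {"fingers": 255, "translation": [0.7, 0, 0.2], "twist": 0}
    - {"fingers": 255, "translation": [0.5, 0, 0.13], "twist": 0}
    - {"fingers": 255, "translation": [0.19, 0, 0.05], "twist": 0}
    - {"fingers": 255, "translation": [0, 0, 0], "twist": 0}

```text
clock: 23.97
eef_pos: [0.4552, -0.1638, 0.2859]
orientation: [0.46, -0.537, 0.537, -0.46]
ft_force: [0.5, 0.5, -3.4]
opening: 0.203
```

Call:
apply_moves:
  increments:
    - {"fingers": 255, "translation": [0, 0, 0], "twist": 0}
    - {"fingers": 255, "translation": [0, 0, 0], "twist": 0}
    - {"fingers": 255, "translation": [0, 0, 0], "twist": 0}
    - {"fingers": 255, "translation": [0, 0, 0], "twist": 0}

```text
clock: 24.3
eef_pos: [0.4553, -0.1607, 0.2858]
orientation: [-0.461, 0.536, -0.536, 0.461]
ft_force: [0.1, 0.0, -2.5]
opening: 0.201
```

```bash
python3 go.py .4552 -.162 .1665 -8.71; python3 circ.py 0.0;python3 - <<'E'
from h import *
for n in("side","top"):
    s=snap(n);P=cloud(s);Q=P.reshape(-1,3)[s["depth"].ravel()>0]
    def rect(lo,hi,c=(.455,-.162),w=.06):
        m=(Q[:,2]>lo)&(Q[:,2]<hi)&(abs(Q[:,0]-c[0])<w)&(abs(Q[:,1]-c[1])<w); q=Q[m]
        if len(q)>4: print(n,lo,len(q),np.round(sum([list(a) if isinstance(a,tuple) else [a] for a in cv2.minAreaRect(q[:,:2].astype(np.float32))],[]),3))
    rect(.075,.1);rect(.21,.26);rect(.1,.19)
E
```

```text
clk 24.30 p [ 0.4553 -0.1607  0.2858] yaw -8.61 ydir [ 0.  0. -1.] F [ 0.06  0.04 -2.45] op 0.201 q [-0.39 -0.12  1.96  0.    1.3  -0.24]
before-twist units [0.032 2.983 0.003]
twist 0.0018
after-twist units [0.032 2.983 0.003]
side 103 body centre [0.4736 0.13  ]
  ring 73 [0.4717 0.1311]
top 60 body centre [0.4726 0.13  ]
  ring 186 [0.4728 0.1322]
side 0.075 378 [ 4.5600e-01 -1.6500e-01  8.4000e-02  3.5000e-02  8.1075e+01]
side 0.21 424 [ 4.5500e-01 -1.7500e-01  4.1000e-02  2.9000e-02  8.0865e+01]
side 0.1 67 [ 4.5500e-01 -1.6200e-01  6.0000e-03  2.9000e-02  8.2001e+01]
top 0.075 20 [ 4.3400e-01 -1.9300e-01  1.6000e-02  5.0000e-03  8.1838e+01]
top 0.21 6 [ 4.5700e-01 -1.3900e-01  1.0000e-03  2.5000e-02  7.0542e+01]
```

Call:
apply_moves:
  increments:
    - {"fingers": 255, "translation": [0.03, 0.1, 0], "twist": 0}
    - {"fingers": 255, "translation": [0, 0.3, 0], "twist": 0}
    - {"fingers": 255, "translation": [0, 0.4, 0], "twist": 0}
    - {"fingers": 255, "translation": [0, 0.5, 0], "twist": 0}
    - {"fingers": 255, "translation": [0, 0.5, 0], "twist": 0}
    - {"fingers": 255, "translation": [0, 0.4, 0], "twist": 0}
    - {"fingers": 255, "translation": [0, 0.3, 0], "twist": 0}
    - {"fingers": 255, "translation": [0, 0.2, 0], "twist": 0}
    - {"fingers": 255, "translation": [0, 0.1, 0], "twist": 0}
    - {"fingers": 255, "translation": [0, 0.06, 0], "twist": 0}
    - {"fingers": 255, "translation": [0, 0, 0], "twist": 0}
    - {"fingers": 255, "translation": [0, 0, 0], "twist": 0}

```text
clock: 25.5
eef_pos: [0.4557, -0.1633, 0.1722]
orientation: [0.46, -0.536, 0.537, -0.461]
ft_force: [-0.0, -1.0, -2.6]
opening: 0.198
```

```bash
python3 go.py .4552 -.162 .166 -8.71
```

```text
clk 25.50 p [ 0.4557 -0.1633  0.1722] yaw -8.71 ydir [ 0.001 -0.001 -1.   ] F [-0.05 -1.03 -2.57] op 0.198 q [-0.4  -0.03  2.09 -0.    1.08 -0.24]
before-twist units [-0.03   0.154 -0.018]
twist 0.0001
after-twist units [-0.03   0.154 -0.018]
```

Call:
apply_moves:
  increments:
    - {"fingers": 255, "translation": [-0.03, 0.03, -0.01], "twist": 0}
    - {"fingers": 255, "translation": [0, 0.03, 0], "twist": 0}
    - {"fingers": 255, "translation": [0, 0.03, 0], "twist": 0}
    - {"fingers": 255, "translation": [0, 0.03, 0], "twist": 0}
    - {"fingers": 255, "translation": [0, 0.02, 0], "twist": 0}
    - {"fingers": 255, "translation": [0, 0, 0], "twist": 0}
    - {"fingers": 255, "translation": [0, 0, 0], "twist": 0}

```text
clock: 26.08
eef_pos: [0.455, -0.1618, 0.166]
orientation: [0.461, -0.536, 0.537, -0.461]
ft_force: [-0.2, 0.5, 0.5]
opening: 0.2
```

```bash
python3 go.py .4552 -.162 .166 -8.71
```

```text
clk 26.08 p [ 0.455  -0.1618  0.166 ] yaw -8.71 ydir [ 0. -0. -1.] F [-0.19  0.5   0.49] op 0.200 q [-0.39 -0.03  2.1   0.    1.07 -0.24]
before-twist units [0.004 0.001 0.006]
twist 0.0
after-twist units [0.004 0.001 0.006]
```

The weight is off the wrist (force ≈0), so the scale is on the rails. Releasing and retreating upward.

Call:
apply_moves:
  increments:
    - {"fingers": 200, "translation": [0, 0, 0], "twist": 0}
    - {"fingers": 160, "translation": [0, 0, 0], "twist": 0}
    - {"fingers": 100, "translation": [0, 0, 0], "twist": 0}
    - {"fingers": 0, "translation": [0, 0, 0], "twist": 0}
    - {"fingers": 0, "translation": [0, 0, 0], "twist": 0}
    - {"fingers": 0, "translation": [0, 0, 0], "twist": 0}
    - {"fingers": 0, "translation": [0, 0, 0], "twist": 0}
    - {"fingers": 0, "translation": [0, 0, 0], "twist": 0}
    - {"fingers": 0, "translation": [0, 0, 0], "twist": 0}
    - {"fingers": 0, "translation": [0, 0, 0], "twist": 0}

```text
clock: 26.92
eef_pos: [0.4549, -0.1618, 0.1657]
orientation: [-0.461, 0.537, -0.537, 0.461]
ft_force: [-0.0, -0.2, -0.7]
opening: 0.875
```

Call:
apply_moves:
  increments:
    - {"fingers": 0, "translation": [0, -0.1, 0], "twist": 0}
    - {"fingers": 0, "translation": [0, -0.3, 0], "twist": 0}
    - {"fingers": 0, "translation": [0, -0.5, 0], "twist": 0}
    - {"fingers": 0, "translation": [0, -0.6, 0], "twist": 0}
    - {"fingers": 0, "translation": [0, -0.6, 0], "twist": 0}
    - {"fingers": 0, "translation": [0, -0.6, 0], "twist": 0}
    - {"fingers": 0, "translation": [0, -0.6, 0], "twist": 0}
    - {"fingers": 0, "translation": [0, -0.4, 0], "twist": 0}
    - {"fingers": 0, "translation": [0, 0, 0], "twist": 0}
    - {"fingers": 0, "translation": [0, 0, 0], "twist": 0}

```text
clock: 27.75
eef_pos: [0.4555, -0.1621, 0.3155]
orientation: [0.46, -0.535, 0.538, -0.461]
ft_force: [-0.1, 0.8, -0.3]
opening: 0.999
```

```bash
python3 go.py; python3 circ.py 0; python3 - <<'E'
from h import *
s=snap("side"); cv2.imwrite("pics/end.png",s["pixels"][120:330,180:460].repeat(2,0).repeat(2,1))
P=cloud(s);Q=P.reshape(-1,3)[s["depth"].ravel()>0]
for lo,hi in((.135,.15),(.185,.205),(.077,.098)):
    m=(Q[:,2]>lo)&(Q[:,2]<hi)&(abs(Q[:,0]-.455)<.04)&(abs(Q[:,1]+.162)<.06); q=Q[m]
    print(lo,len(q),cv2.minAreaRect(q[:,:2].astype(np.float32)),np.median(q[:,2]))
E
```

```text
clk 27.75 p [ 0.4555 -0.1621  0.3155] yaw -8.71 ydir [ 0.003 -0.001 -1.   ] F [-0.11  0.77 -0.27] op 0.999 q [-0.39 -0.14  1.92 -0.    1.36 -0.24]
side 234 body centre [0.4733 0.1303]
  ring 106 [0.4731 0.1311]
top 64 body centre [0.4725 0.1299]
  ring 178 [0.4726 0.132 ]
0.135 196 ((0.45568692684173584, -0.16345691680908203), (0.062991201877594, 0.026287507265806198), 80.80970001220703) 0.1390699119078861
0.185 175 ((0.45471763610839844, -0.1630447953939438), (0.03957187384366989, 0.017092494294047356), 80.55380249023438) 0.19480443429618863
0.077 240 ((0.45568937063217163, -0.16487674415111542), (0.08394614607095718, 0.03461676090955734), 81.076416015625) 0.08702408671879983
```

View pics/end.png

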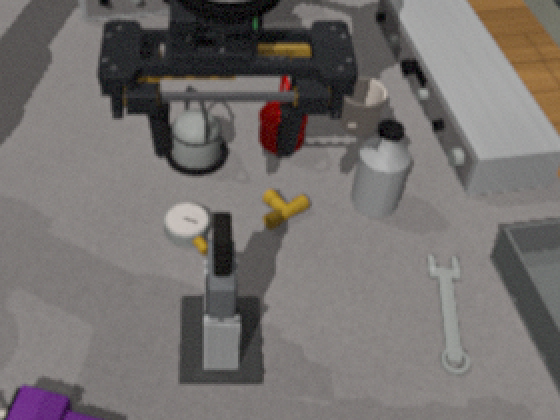

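The scale is back on its rest (crop (222,270)) with the same measured pose as at the start, and the canister is upright in its ring (195,145). Handing in.

```bash
python3 -c "
from h import *
print(ctrl.job_done())"
```

```text
the job is handed in; nothing more can be done
None
```

I weighed the canister, set it back in its ring and returned the scale to its rest, and handed the job in after about 28 s of the 67 s. The hand-in gives no verdict.

- **Weighing:** the hook caught the bail and the canister hung still for about 2.8 s. Two camera views put its foot at roughly 18–19 mm. The wrist force rose by about 5.4 N, so it weighs about 0.55–0.6 kg.
- **Canister at the end:** it stands upright in its ring, with its centre measured within 2 mm of the ring's. The lid height matches the start to within about 2 mm, which is also the depth noise, so full seating is confirmed only to that accuracy.
- **Scale at the end:** its pose on the rest matches the start to within about 1 mm and 1°.
- **Other things:** the bystanders seen in the last side view look unmoved. I did not measure them individually, and the tray, the meter and most of the cup were not clearly in that view.
- **Errors along the way:** one set of hold moves was refused for leaving out fields and was re-sent. One check script stopped on an empty image mask while the arm blocked the top view. Neither moved anything.

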